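# Close and lock the pressure cooker

### The job

Close the pressure cooker: lift the lid by its knob, set it squarely on the pot with its tab between the two ears on the pot's handle, then, while pressing the lid down on its springy seal, turn the knob clockwise until the sprung bolt drops into the notch of the cam under the knob. The lid must then stay locked down on the pot when you let go. Press firmly but never force it, and do not disturb the other things on the worktop.

Things in the scene. Friction and masses are not known exactly. Their poses are not given: they have to be found in the camera images.
- cooker: pressure-cooker pot: round, steel, open, 105 mm high, fixed where it stands. Origin: centre of its underside, z up. Mouth radius 78 mm; flat flange 5 mm thick, outer radius 90 mm. The flange's top is nominally at z = 105 mm but its height differs by up to 3 mm either way from pot to pot and is not measured: it must be felt. Black loop handles on its -x and +x sides reach 147 mm from the centre
- cooker_mouth (a point): centre of the pot's mouth, nominally level with the top of the flange (pot frame 0, 0, 105 mm); axes as the pot
- cooker_fork (a point): point midway between two upright black ears on the pot's -x handle (pot frame -102.5, 0, 115 mm); axes as the pot. Inner faces of the ears 22 mm apart in y; they span x = -109.5 to -95.5 mm and have round tops at z = 126 mm
- lid: loose steel lid, 0.5 to 0.65 kg with its knob, 180 mm across (218 over the jaws), 83 mm high, lying upright on its jaws. Origin: centre, at the undersides of the jaws; z up. A round plug below the rim, radius 75.5 mm, bevelled foot at z = 5 mm, enters the mouth. On the pot its x and y lie along the pot's; locked, its origin is 10 mm below the flange's top, unpressed about 7.5 mm
- lid_rim (a point): centre of the flat underside of the lid's steel rim (lid frame 0, 0, 12.5 mm); axes as the lid
- lid_tab (a point): middle of the black tab on the lid's -x side (lid frame -102.5, 0, 15.5 mm; axes as the lid): 18 mm wide in y, z = 11 to 20 mm, reaching to x = -112.5 mm. It goes down between the pot's ears and keeps the lid from turning
- seal: springy grey seal ring under the lid's rim, 177 mm across; origin at the centre of its lower face, 5.5 mm above the lid's origin when free. It yields 3 N per mm, 5.2 mm in all. The lid's weight squeezes it about 1.9 mm. The jaws pass under the flange only if it is squeezed over 4.5 mm: about 8 N of extra push; from about 10 N on the lid stands hard on the pot
- jaw_left: steel jaw at the lid's +y side (jaw_right is its mirror image at -y); its origin is the lid's origin, moved 8 mm towards the middle per rad of knob. Lip 5 mm thick at the lid's z = 0 to 5 mm, lip edge 95 mm from the centre when open. At about 0.6 rad the lips meet the flange: they slide under it, or butt on its edge and stop the knob if the lid is not pressed down enough
- knob_bar (a point): point on the knob's axis (over the lid's centre, 70 mm above its origin) where to grip the black bar: 16 mm thick, 56 long, 50 to 83 mm above the lid's origin. x runs along the bar, y across. Open, the bar lies along the lid's x or up to 0.12 rad clockwise of it. All else on the lid is below 44 mm
- knob: the bar and, fixed to it, the steel cam disc (about 40 mm radius); origin on the axis 32 mm above the lid's origin, x along the bar. Closes clockwise seen from above; the notch meets the bolt about 1.25 rad clockwise of the bar along the lid's x and pulls the knob on as the bolt drops. Turning takes 0.1 to 0.4 N m; just beyond the notch is a hard stop; the dropped bolt bars the way back
- bolt (a joint): slide of the sprung steel bolt on top of the lid (on the lid's -x side, its inner end rides on the edge of the steel cam disc under the knob), in m, positive towards the knob's axis: about 0 with the knob open, falling to about -0.004 as the cam's edge rises, and about +0.004 when it has dropped into the notch
- lemon: a lemon lying on the worktop, 72 mm long, to be left alone; origin: centre of its underside
- garlic: a garlic bulb, 53 mm, to be left alone; origin: centre of its underside
- peeler: a peeler with black handle, 170 mm long, to be left alone; origin: centre of its underside
- tuna_tin: a round tin, 86 mm across and 40 mm high, to be left alone; origin: centre of its underside

How it is judged:
On the way, in this order (a step that is already met when the one before it is completed fails the run):
1. the lid sits on the pot: plug in the mouth, tab between the ears, knob still open (horizontal distance between lid_rim and cooker_mouth below 0.004 m and horizontal distance between lid_tab and cooker_fork below 0.006 m and angle between the x axis of lid and the x axis of cooker, either way round below 0.05 rad and z of lid_rim in the frame of cooker below 0.115 m and value of joint bolt below 0.0012 m), for 0.2 s.
2. with the lid pressed down, the knob has been turned until the bolt dropped into the notch (horizontal distance between lid_rim and cooker_mouth below 0.004 m and horizontal distance between lid_tab and cooker_fork below 0.006 m and angle between the x axis of lid and the x axis of cooker, either way round below 0.05 rad and value of joint bolt above 0.002 m and z of lid_rim in the frame of cooker below 0.1115 m), for 0.2 s.
At the end, for the whole second after the job is handed in: Lid at rest on the pot, let go: centred within 4 mm, tab within 6 mm of the fork point, x along the pot's within 0.05 rad, upright within 0.03 rad; bolt in the notch (joint above 2 mm); jaws hold the lid down: lid_rim under 111.5 mm in the pot's frame (all of step 2 and angle between lid's own z axis and vertical below 0.03 rad and linear speed of lid below 0.01 m/s); the robot touches nothing.
It fails at once if the lid is forced: it bears on the pot with more than 35 N (contact force between lid and cooker above 35 N).
It fails at once if the lemon is disturbed (moved by more than 15 mm) (distance of lemon from where it was at the start of the episode above 0.015 m).
It fails at once if the garlic is disturbed (moved by more than 15 mm) (distance of garlic from where it was at the start of the episode above 0.015 m).
It fails at once if the peeler is disturbed (moved by more than 15 mm) (distance of peeler from where it was at the start of the episode above 0.015 m).
It fails at once if the tuna tin is disturbed (moved by more than 15 mm) (distance of tuna_tin from where it was at the start of the episode above 0.015 m).
It also fails if it takes over 53 s, if anything falls off the work surface, if the arm or the gripper's body presses on something with over 40 N, if the wrist force passes 120 N, or if a joint passes its speed limit or range.

### The arm

A 6-joint arm with a two-finger parallel gripper is mounted at the origin on a cart in front of the work surface, level with it; the furniture and walls round the work are solid. World frame = base frame: x ahead of the robot, y to its left, z up, the work surface at z = 0. Lengths are in m, angles in rad, forces in N, time in s.
With the tool pointing down it reaches from about 0.25 to 0.775 m from the base axis. Payload 4 kg.
Tool frame: the origin (TCP) lies at the centre of the arm's flange, where the gripper is bolted on; the fingertips stand 199 mm ahead of it and the grasp point (between the pads) lies 180 mm ahead of it (robot.tcp_to_tips is the z of the fingertips in the tool frame, in m); z points along the fingers, y is the line along which they close (so a half turn about z gives the same grasp; the last joint's range is limited). The gripper opens to 94 mm and grips with 3 to 60 N. Pads are 16 mm wide; open, the fingers measure 119 mm over their backs; the gripper's body (75 mm by 177 mm) begins 78 mm behind the grasp point.
Start: joints at [-0.103, 0.087, 1.371, -0, 1.684, -0.103], TCP at [0.55, -0, 0.405] pointing down, gripper open.
Joint ranges: [-3.1, 3.1], [-0.76, 2.03], [0.27, 2.55], [-1.08, 4.22], [0.17, 2.65], [-2.57, 2.57]. Speed limits (rad/s): [2.79, 2.79, 3.14, 3.14, 3.14, 3.14].

### API

Orientations are given as [roll, pitch, yaw] about the fixed x, y, z axes, in that order (R = Rz(yaw) Ry(pitch) Rx(roll)).
In Python, from bench import robot gives the robot as it stands.
- The arm moves only by the tool play_rows, never from a script. Its arguments are lists of equal length, an entry for each row: "translation": the shift along the tool's x, y, z scaled (see below), a list of three; "twist": the turn, a rotation vector about the tool's x, y, z scaled (see below), a list of three; "gripper": the opening, from -1 (shut) to 1 (fully open). A call has 1 to 8 rows; each row shifts and turns the commanded pose from where the row before left it, along the tool's axes as they then stand; what a row does not reach is not made up. The controller multiplies each number of a shift by 0.04 m and each number of a turn by 0.1 rad. A row lasts 1/10 s, in which the tool goes at most 50 mm and 8.59 degrees, less where a joint would pass 70% of its speed; a pose out of reach is approached as far as the arm can. A call with a number of a shift or a turn outside -1 to 1 is refused whole. A call with a gripper value outside its range is refused whole. The fingers move at their own pace and stop on an object; the grip force is fixed at half the most. Time passes only in rows, so rows that do not move let the fingers close. It gives the time, the measured TCP pose, the force, the opening and the grip force at its end, in the units of the state.
- robot.get_obs(): the state, without advancing time (a new reading comes with each control period).
- robot.snapshot(name): name is "scene" or "side" or "wrist"; returns the picture (384x512x3 uint8, red, green, blue); there is no depth.
- robot.camera_model(name): a dict with "camera_matrix" (3x3 intrinsics, pixels), "k1" (the pictures are not rectified: a ray, as slopes to the right and down, at radius r is drawn at 1 + k1 r^2 times it, then the intrinsics apply), "rvec" (rotation vector, rad) and "tvec" (3), from world to camera coordinates, as OpenCV has them. Camera axes: x right, y down, z forward; pixel columns grow to the right and rows downward; lengths in m; the calibration is good to about 2 mm. A picture is of the moment at which its call begins: read the wrist's pose just before it. camera_model takes no time and is no camera call; for the wrist camera it gives the pose at the moment of the call.
- robot.close_job(): hands the job in; it is judged then, once.
Trained networks look in the newest picture that a camera, given by its name, has taken for a name from the list of things; names that differ only in an ending like _2 or _b are one class to them, and where a whole thing is asked for, a point or a joint stands for the part that bears it (a point fixed in the world has none). Each returns a list of dicts, best first, with "score" (0 to 1); they miss things now and then, are a little off and sometimes report something else, mostly with a low value. They report only what shows in the picture. A call takes as long as a camera call.
- robot.recognise(name, camera): "centre" ([x, y, z] in m, in world coordinates, good to about 4 mm: the middle of the surface that is visible of it).
- robot.spot_point(name, camera): "centre" ([x, y, z] in m, in world coordinates, good to about 4 mm: a listed point, or the origin of a listed thing).
The state is a dict: "time": time; "joint_positions": joint angles; "qvel": joint speeds; "joint_torque": joint torques, N m; "tool_pos": TCP position; "ee_rot": TCP orientation; "wrist_force": force on the tool from outside, world axes, zero at the start; "wrist_torque": the same for the moment, N m; "width": finger opening in m; "finger_force": force on a finger pad.
Only numpy, scipy, OpenCV 4.12 (cv2) and the standard library are available. Lean on these libraries where they do the work, as an engineer would, in place of code of your own. Each camera call takes 0.05 s, during which the arm holds its last target. There are 200 camera calls.

## Working session

There is one attempt and no reset: what is moved stays moved. The work goes in short steps, Python scripts to look and compute and a tool call to move; the robot and the scene stay as the last step left them, time stands still between calls to the robot, and variables do not carry over. Pictures are saved under pics/ and viewed, at most 10 in all, crops included, and the job is handed in when it is done.

Besides the shell and the picture viewer there is one more tool, called after "Emit:" by a JSON object that holds its "method" and its "body". play_rows: Moves the arm, as the interface text tells. Its arguments: {"type":"object","properties":{"translation":{"type":"array","items":{"type":"array","items":{"type":"number","minimum":-1,"maximum":1}}},"twist":{"type":"array","items":{"type":"array","items":{"type":"number","minimum":-1,"maximum":1}}},"gripper":{"type":"array","items":{"type":"number"}}},"required":["translation","twist","gripper"]}

```bash
mkdir -p pics; ls; cat > h.py <<'E'
import numpy as np, cv2
from bench import robot
from scipy.spatial.transform import Rotation as R
def snap(cam,fn=None):
    im=robot.snapshot(cam)
    if fn: cv2.imwrite('pics/'+fn,im[:,:,::-1])
    return im
def sp(n,cam,k=2):
    for d in robot.spot_point(n,cam)[:k]: print(cam,n,np.round(d['centre'],4),round(d['score'],2))
def ray(cam,px,z):
    m=robot.camera_model(cam);K=np.array(m['camera_matrix']);k1=m['k1']
    out=[]
    for p in px:
        d=np.array([(p[0]-K[0,2])/K[0,0],(p[1]-K[1,2])/K[1,1]]);u=d.copy()
        for _ in range(30): u=d/(1+k1*(u@u))
        Rm=cv2.Rodrigues(np.array(m['rvec'],float))[0];t=np.array(m['tvec']).ravel()
        c=-Rm.T@t;v=Rm.T@np.array([u[0],u[1],1]);out.append(c+v*(z-c[2])/v[2])
    return np.array(out)
def proj(cam,P):
    m=robot.camera_model(cam);K=np.array(m['camera_matrix'])
    Rm=cv2.Rodrigues(np.array(m['rvec'],float))[0];q=np.atleast_2d(P)@Rm.T+np.array(m['tvec']).ravel()
    u=q[:,:2]/q[:,2:];u=u*(1+m['k1']*(u**2).sum(1,keepdims=True))
    return u*[K[0,0],K[1,1]]+[K[0,2],K[1,2]]
def obs():
    o=robot.get_obs();print({k:np.round(v,4).tolist() for k,v in o.items() if k not in('qvel','joint_torque')})
E
python3 - <<'E'
from h import *
obs()
a=snap('scene','s0.png');
for n in ['lid','lid_rim','lid_tab','knob_bar','knob','cooker','cooker_mouth','cooker_fork','lemon','garlic','peeler','tuna_tin']: sp(n,'scene',1)
b=snap('side')
for n in ['lid','lid_rim','lid_tab','knob_bar','cooker_mouth','cooker_fork']: sp(n,'side',1)
c=snap('wrist')
for n in ['lid_tab','knob_bar','cooker_mouth','cooker_fork']: sp(n,'wrist',1)
cv2.imwrite('pics/all.png',cv2.resize(np.vstack([np.hstack([a,b]),np.hstack([c,c*0])])[:,:,::-1],(800,600)))
E
```

```text
pics
{'time': 0.0, 'joint_positions': [-0.1031, 0.088, 1.3722, -0.0, 1.6836, -0.1031], 'tool_pos': [0.5499, -0.0, 0.4035], 'ee_rot': [-3.1394, -0.0002, 1.5708], 'wrist_force': [-0.1559, 0.909, 0.3161], 'wrist_torque': [0.0078, 0.0205, -0.0546], 'finger_force': 0.0, 'width': 0.0939}
scene lid [ 0.4667 -0.4053 -0.0006] 0.9
scene lid_rim [ 0.4699 -0.4046  0.0134] 0.82
scene lid_tab [ 0.3692 -0.4052  0.0169] 0.7
scene knob_bar [ 0.4703 -0.4043  0.0691] 0.76
scene knob [ 0.4702 -0.4076  0.0299] 0.6
scene cooker [ 0.5293 -0.1752 -0.003 ] 0.72
scene cooker_mouth [ 0.5279 -0.1706  0.1055] 0.93
scene cooker_fork [ 0.4307 -0.1935  0.1162] 0.84
scene lemon [ 0.768  -0.1196 -0.0021] 0.74
scene garlic [ 0.764  -0.2249 -0.0009] 0.76
scene peeler [ 0.3375 -0.2918  0.0005] 0.85
scene tuna_tin [ 0.75   -0.2985 -0.0016] 0.89
side lid [ 4.698e-01 -4.045e-01 -1.000e-04] 0.67
side lid_rim [ 0.4679 -0.4066  0.0123] 0.77
side lid_tab [ 0.3682 -0.4091  0.0168] 0.62
side knob_bar [ 0.4677 -0.4108  0.0676] 0.71
side cooker_mouth [ 0.5275 -0.172   0.1065] 0.69
side cooker_fork [ 0.4275 -0.196   0.1159] 0.63
wrist cooker_mouth [ 0.5284 -0.1717  0.1012] 0.88
wrist cooker_fork [ 0.4264 -0.1985  0.1183] 0.67
```

View pics/all.png

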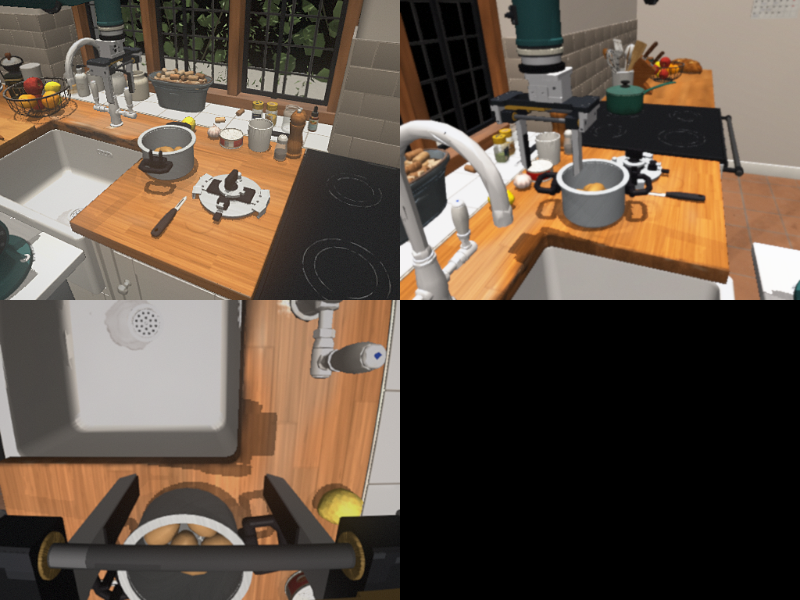

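The scene and side views show the pot at about (0.528, -0.172), turned about +0.24 rad. The lid is at about (0.469, -0.406), turned about 0 rad, with its bar roughly along x. I'll move over the lid.

Emit:
{"method": "play_rows", "body": {"translation": [[-1,-0.25,0],[-1,-0.25,0],[-1,-0.25,0],[-1,-0.25,0],[-1,-0.25,0],[-1,-0.25,0],[-1,-0.25,0],[-1,-0.25,0]], "twist": [[0,0,0],[0,0,0],[0,0,0],[0,0,0],[0,0,0],[0,0,0],[0,0,0],[0,0,0]], "gripper": [1,1,1,1,1,1,1,1]}}

```text
time: 2.05
tool_pos: [0.4693, -0.3216, 0.4048]
ee_rot: [3.141, 0.0, 1.571]
wrist_force: [2.0, 0.4, -0.0]
width: 0.094
finger_force: 0.0
```

Emit:
{"method": "play_rows", "body": {"translation": [[-1,0,0],[-1,0,0],[0,0,0],[0,0,0],[0,0,0],[0,0,0],[0,0,0],[0,0,0]], "twist": [[0,0,0.5],[0,0,1],[0,0,1],[0,0,1],[0,0,1],[0,0,1],[0,0,1],[0,0,1]], "gripper": [1,1,1,1,1,1,1,1]}}

```text
time: 2.85
tool_pos: [0.468, -0.4, 0.4046]
ee_rot: [-3.141, -0.0, 0.817]
wrist_force: [0.2, 0.3, 0.0]
width: 0.0939
finger_force: 0.0
```

Emit:
{"method": "play_rows", "body": {"translation": [[0,0,0],[0,0,0],[0,0,0],[0,0,0],[0,0,0],[0,0,0],[0,0,0],[0,0,0]], "twist": [[0,0,1],[0,0,1],[0,0,1],[0,0,1],[0,0,1],[0,0,1],[0,0,1],[0,0,1]], "gripper": [1,1,1,1,1,1,1,1]}}

```text
time: 3.65
tool_pos: [0.468, -0.4, 0.4046]
ee_rot: [-3.142, 0.0, 0.017]
wrist_force: [0.3, -0.1, -0.3]
width: 0.0938
finger_force: 0.0
```

```bash
python3 - <<'E'
from h import *
obs()
snap('wrist','w1.png');obs()
for n in ['lid','lid_rim','lid_tab','knob_bar','knob','cooker_mouth','cooker_fork']: sp(n,'wrist',1)
for n,P in [('tab',[0.368,-.406,.0155]),('c',[0.469,-.406,.083])]: print(n,proj('wrist',P))
E
```

```text
{'time': 3.65, 'joint_positions': [-0.7992, 0.2345, 1.2028, 0.0, 1.7044, 0.7549], 'tool_pos': [0.468, -0.4, 0.4046], 'ee_rot': [-3.1415, 0.0, 0.0167], 'wrist_force': [0.273, -0.1344, -0.261], 'wrist_torque': [0.0372, 0.0848, 0.0408], 'finger_force': 0.0, 'width': 0.0938}
{'time': 3.7, 'joint_positions': [-0.7993, 0.2344, 1.2028, 0.0, 1.7044, 0.7574], 'tool_pos': [0.468, -0.4, 0.4046], 'ee_rot': [-3.1416, 0.0, 0.0141], 'wrist_force': [-0.0457, 0.2176, -0.6604], 'wrist_torque': [0.0286, 0.0865, -0.0171], 'finger_force': 0.0, 'width': 0.0942}
wrist lid [ 0.3676 -0.4054  0.0159] 0.61
wrist lid_rim [ 0.47   -0.4093  0.0132] 0.75
wrist lid_tab [ 0.367  -0.408   0.0144] 0.86
wrist knob_bar [ 0.4708 -0.4105  0.0719] 0.66
wrist knob [ 0.4693 -0.4074  0.0321] 0.92
wrist cooker_mouth [ 0.4699 -0.4087  0.0143] 0.24
wrist cooker_fork [ 0.4311 -0.1982  0.1174] 0.89
tab [[260.63675729 249.76898354]]
c [[263.93624705 184.08443818]]
```

View pics/w1.png

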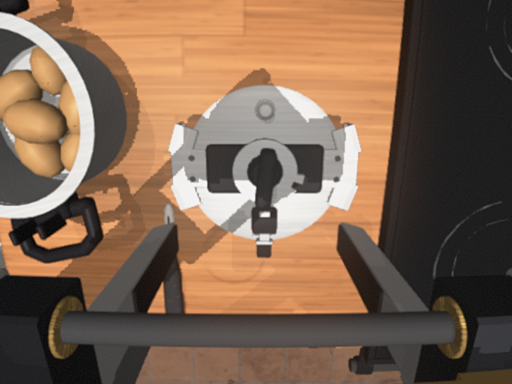

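The wrist picture has world +x pointing up. The lid centre is near px (264,165), the tab end near (264,252) and the bar near (266,150)-(263,205). I'll crop it with a model overlay to refine yaw.

```bash
cat >> h.py <<'E'
def ov(cam,im,c,yaw,bar,z0,box,fn,s=4,shift=(0,0)):
    x,y,w,h=box
    big=cv2.resize(im[y:y+h,x:x+w],None,fx=s,fy=s,interpolation=cv2.INTER_CUBIC)[:,:,::-1].copy()
    def dr(pts,yw,col,closed=True):
        P=np.array(pts,float);cs,sn=np.cos(yw),np.sin(yw)
        W=np.c_[c[0]+cs*P[:,0]-sn*P[:,1],c[1]+sn*P[:,0]+cs*P[:,1],z0+P[:,2]]
        q=((proj(cam,W)+shift-[x,y]+.5)*s-.5).round().astype(int)
        cv2.polylines(big,[q.reshape(-1,1,2)],closed,col,1)
    t=np.linspace(0,2*np.pi,90)
    dr(np.c_[.09*np.cos(t),.09*np.sin(t),t*0+.0125],0,(0,0,255))
    dr([[-.09,-.009,.02],[-.1125,-.009,.02],[-.1125,.009,.02],[-.09,.009,.02]],yaw,(0,255,0))
    dr([[-.028,-.008,.083],[.028,-.008,.083],[.028,.008,.083],[-.028,.008,.083]],bar,(255,0,255))
    dr([[-.11,0,.02],[.11,0,.02]],yaw,(255,255,0),False)
    cv2.imwrite('pics/'+fn,big)
E
python3 - <<'E'
from h import *
im=cv2.imread('pics/w1.png')[:,:,::-1]
ov('wrist',im,(.4695,-.4075),0.0,-.05,0,(165,75,200,190),'o1.png',3)
E
```

```text
(no output)
```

View pics/o1.png

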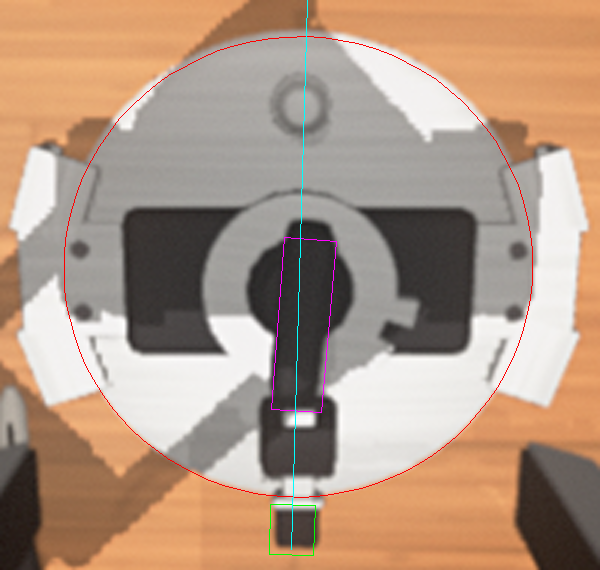

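```bash
python3 - <<'E'
from h import *
f=lambda p:(np.array(p,float)+.5)/3-.5+[165,75]
for z in(.018,.025):
    print(z,ray('wrist',[f(p) for p in[(80,250),(518,250),(83,313),(514,313)]],z)[:,:2].round(4).tolist())
    print(ray('wrist',[f(p) for p in[(301,105)]],z)[:,:2].round(4).tolist())
print('tab',ray('wrist',[f(p) for p in[(275,546),(319,546)]],.02)[:,:2].round(4).tolist())
print('jaw',ray('wrist',[f(p) for p in[(18,240),(580,240)]],.005)[:,:2].round(4).tolist())
print('bar',ray('wrist',[f(p) for p in[(288,225),(332,225),(272,390),(318,390)]],.083)[:,:2].round(4).tolist())
m=robot.camera_model('wrist');print(-cv2.Rodrigues(np.array(m['rvec']))[0].T@np.array(m['tvec']).ravel())
E
```

```text
0.018 [[0.4806, -0.3252], [0.4842, -0.4897], [0.4562, -0.3256], [0.4598, -0.4902]]
[[0.5353, -0.4067]]
0.025 [[0.4819, -0.3266], [0.4854, -0.488], [0.458, -0.327], [0.4615, -0.4885]]
[[0.5356, -0.4065]]
tab [[0.3608, -0.4009], [0.3612, -0.4188]]
jaw [[0.4817, -0.2985], [0.4865, -0.517]]
bar [[0.5016, -0.4021], [0.5019, -0.4156], [0.4484, -0.3983], [0.4487, -0.413]]
[ 0.54816847 -0.39801748  0.38491464]
```

Lid yaw is about +0.02, the bar yaw about -0.06 and the centre about (0.471, -0.407). I'll descend and grip.

Emit:
{"method": "play_rows", "body": {"translation": [[0.08,0.17,0.2],[0,0,0.7],[0,0,0.8],[0,0,0.8],[0,0,0.7],[0,0,0.45],[0,0,0.2],[0,0,0]], "twist": [[0,0,0.75],[0,0,0],[0,0,0],[0,0,0],[0,0,0],[0,0,0],[0,0,0],[0,0,0]], "gripper": [1,1,1,1,1,1,1,1]}}

```text
time: 4.85
tool_pos: [0.4711, -0.4065, 0.2494]
ee_rot: [-3.14, 0.002, -0.054]
wrist_force: [-0.6, 0.4, 0.0]
width: 0.0941
finger_force: 0.0
```

Emit:
{"method": "play_rows", "body": {"translation": [[0,0,0],[0,0,0],[0,0,0],[0,0,0],[0,0,0],[0,0,0],[0,0,0],[0,0,0]], "twist": [[0,0,0],[0,0,0],[0,0,0],[0,0,0],[0,0,0],[0,0,0],[0,0,0],[0,0,0]], "gripper": [-0.2,-0.2,-0.5,-1,-1,-1,-1,-1]}}

```text
time: 5.65
tool_pos: [0.4713, -0.4067, 0.2507]
ee_rot: [-3.142, -0.0, -0.054]
wrist_force: [-0.4, 0.1, -0.6]
width: 0.0333
finger_force: 0.0
```

```bash
python3 - <<'E'
from h import *
obs()
E
```

```text
{'time': 5.65, 'joint_positions': [-0.803, 0.321, 1.4046, 0.0001, 1.416, 0.822], 'tool_pos': [0.4713, -0.4067, 0.2507], 'ee_rot': [-3.1415, -0.0, -0.0542], 'wrist_force': [-0.4369, 0.1001, -0.6462], 'wrist_torque': [0.0553, 0.1594, 0.0264], 'finger_force': 0.0, 'width': 0.0333}
```

Emit:
{"method": "play_rows", "body": {"translation": [[0,0,0],[0,0,0],[0,0,0],[0,0,0],[0,0,0]], "twist": [[0,0,0],[0,0,0],[0,0,0],[0,0,0],[0,0,0]], "gripper": [-1,-1,-1,-1,-1]}}

```text
time: 6.15
tool_pos: [0.4713, -0.4068, 0.2507]
ee_rot: [3.141, -0.0, -0.054]
wrist_force: [-1.7, -1.6, -2.2]
width: 0.0159
finger_force: 29.9
```

Emit:
{"method": "play_rows", "body": {"translation": [[0,0,-0.1],[0,0,-0.3],[0,0,-0.6],[0,0,-0.8],[0,0,-0.8],[0,0,-0.6],[0,0,-0.4],[0,0,-0.2]], "twist": [[0,0,0],[0,0,0],[0,0,0],[0,0,0],[0,0,0],[0,0,0],[0,0,0],[0,0,0]], "gripper": [-1,-1,-1,-1,-1,-1,-1,-1]}}

```text
time: 6.95
tool_pos: [0.4714, -0.4065, 0.4051]
ee_rot: [3.14, -0.002, -0.054]
wrist_force: [0.5, -0.1, -4.9]
width: 0.016
finger_force: 29.8
```

```bash
python3 - <<'E'
from h import *
obs()
snap('wrist','w2.png');obs()
for n in ['lid_rim','lid_tab','knob','cooker_fork','cooker_mouth']: sp(n,'wrist',1)
snap('scene')
for n in ['lid_rim','lid_tab','knob','cooker_fork','cooker_mouth']: sp(n,'scene',1)
snap('side')
for n in ['lid_rim','lid_tab','knob','cooker_fork','cooker_mouth']: sp(n,'side',1)
E
```

```text
{'time': 6.95, 'joint_positions': [-0.8028, 0.2487, 1.1845, 0.0003, 1.7055, 0.8221], 'tool_pos': [0.4714, -0.4065, 0.4051], 'ee_rot': [3.1399, -0.0024, -0.0541], 'wrist_force': [0.5389, -0.0928, -4.8556], 'wrist_torque': [0.0777, 0.0702, -0.057], 'finger_force': 29.8472, 'width': 0.016}
{'time': 7.0, 'joint_positions': [-0.8028, 0.2485, 1.1839, 0.0003, 1.7055, 0.8221], 'tool_pos': [0.4714, -0.4066, 0.4056], 'ee_rot': [3.1393, -0.0029, -0.054], 'wrist_force': [-0.9961, -1.12, -4.7644], 'wrist_torque': [0.005, 0.1259, -0.0255], 'finger_force': 29.8531, 'width': 0.0157}
wrist lid_rim [ 0.4687 -0.4092  0.2257] 0.66
wrist lid_tab [ 0.3667 -0.407   0.1729] 0.77
wrist knob [ 0.4699 -0.4082  0.1868] 0.6
wrist cooker_fork [ 0.4286 -0.201   0.1214] 0.67
scene lid_rim [ 0.4695 -0.4059  0.1656] 0.84
scene lid_tab [ 0.3694 -0.4037  0.1658] 0.71
scene knob [ 0.4683 -0.4059  0.184 ] 0.75
scene cooker_fork [ 0.4306 -0.1944  0.1171] 0.82
scene cooker_mouth [ 0.5277 -0.1696  0.1052] 0.94
side lid_rim [ 0.4669 -0.4034  0.164 ] 0.56
side lid_tab [ 0.3691 -0.4065  0.1655] 0.57
side knob [ 0.4738 -0.4063  0.1824] 0.71
side cooker_fork [ 0.4299 -0.1986  0.1137] 0.63
side cooker_mouth [ 0.5312 -0.1713  0.1081] 0.67
```

View pics/w2.png

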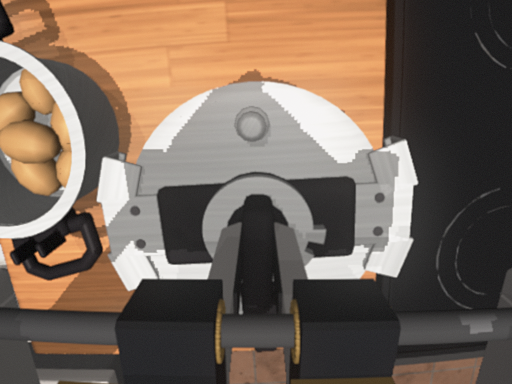

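The lid is lifted and hangs level. The screws are near (135,211), (140,244), (379,197) and (378,231), and the pot ears near (40,240). I'll refine the pot pose from crops of pictures I already have.

```bash
python3 - <<'E'
from h import *
z=.155+.018
P=ray('wrist',[(135,211),(379,197),(140,244),(378,231)],z)[:,:2];print(P.round(4).tolist())
for a,b in((0,1),(2,3)):
    d=P[b]-P[a];print('lid yaw',np.arctan2(d[0],-d[1]))
print(P.mean(0))
v=ray('wrist',[(252,125)],.175)[0];print('valve',v)
a=cv2.imread('pics/s0.png')[150:240,165:265];b=cv2.imread('pics/w2.png')[10:290,0:125]
c=cv2.imread('pics/all.png')
cv2.imwrite('pics/c1.png',np.hstack([cv2.resize(a,(440,400),interpolation=cv2.INTER_CUBIC),np.pad(cv2.resize(b,(250,560),interpolation=cv2.INTER_CUBIC),((0,0),(0,0),(0,0)))[0:400] if 0 else cv2.resize(b[120:],(312,425),interpolation=cv2.INTER_CUBIC)[:400]]))
print(proj('scene',[[.4293,-.1972,.126],[.5285,-.171,.105]]),proj('wrist',[[.4293,-.1972,.126]]))
E
```

```text
[[0.482, -0.3238], [0.483, -0.4889], [0.4575, -0.3234], [0.4583, -0.4894]]
lid yaw 0.005858225710718854
lid yaw 0.0047383111219505385
[ 0.47021096 -0.40636392]
valve [ 0.5349088  -0.40660647  0.175     ]
[[198.53796501 192.73302212]
 [212.68748883 177.39713315]] [[ 27.09699594 255.52332517]]
```

View pics/c1.png

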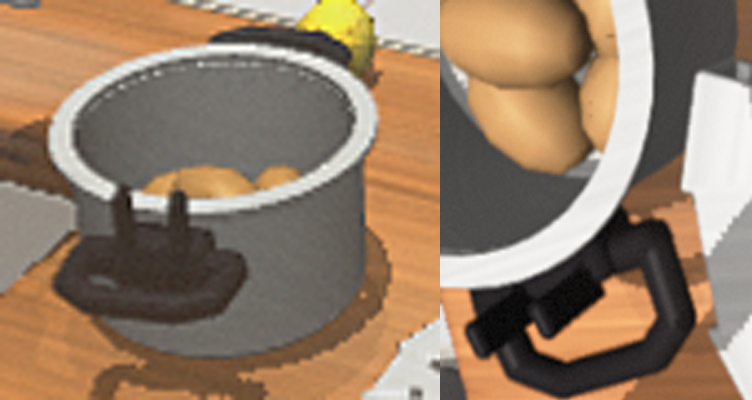

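```bash
cat > fit.py <<'E'
from h import *
from scipy.optimize import minimize
from scipy.ndimage import map_coordinates as mc
G={'scene':robot.snapshot('scene'),'side':robot.snapshot('side'),'wrist':cv2.imread('pics/w2.png')[:,:,::-1]}
G={k:cv2.GaussianBlur(cv2.cvtColor(np.ascontiguousarray(v),cv2.COLOR_RGB2GRAY).astype(np.float32),(0,0),.8) for k,v in G.items()}
M={k:robot.camera_model(k) for k in G}
def pj(k,P):
    m=M[k];K=np.array(m['camera_matrix']);q=P@cv2.Rodrigues(np.array(m['rvec'],float))[0].T+np.array(m['tvec']).ravel()
    u=q[:,:2]/q[:,2:];u=u*(1+m['k1']*(u**2).sum(1,keepdims=True));return u*[K[0,0],K[1,1]]+[K[0,2],K[1,2]]
def I(k,P):
    q=pj(k,P);ok=(q[:,0]>1)&(q[:,0]<510)&(q[:,1]>1)&(q[:,1]<382)
    return mc(G[k],[q[ok,1],q[ok,0]],order=1) if ok.sum()>5 else np.zeros(1)
t=np.linspace(0,2*np.pi,240)
ring=lambda r,x,y,z:np.c_[x+r*np.cos(t),y+r*np.sin(t),t*0+z]
def S(k,x,y,z):
    b=np.mean([I(k,ring(r,x,y,z)).mean() for r in(.0795,.084,.0885)])
    o=np.mean([np.minimum(I(k,ring(r,x,y,z)),150).mean() for r in(.075,.0925)])
    return b-o
for ks in(['scene'],['side'],['wrist'],['scene','side','wrist']):
    f=lambda p:-sum(S(k,*p[:2],p[2] if len(p)>2 else .105) for k in ks)
    best=min((minimize(f,[.5285+a,-.171+b,.105][:3 if len(ks)>1 else 2],method='Nelder-Mead',options=dict(initial_simplex=None,xatol=1e-5)) for a in(-.003,.003) for b in(-.003,.003)),key=lambda r:r.fun)
    print(ks,best.x.round(4),round(best.fun,1))
c=best.x
def ears(y,side):
    X,Y,Z=np.meshgrid(np.linspace(-.108,-.097,5),side,np.linspace(.112,.123,5));X,Y,Z=X.ravel(),Y.ravel(),Z.ravel()
    return np.c_[c[0]+np.cos(y)*X-np.sin(y)*Y,c[1]+np.sin(y)*X+np.cos(y)*Y,Z]
for k in('scene','wrist'):
    print(k,[(round(float(y),3),round(float(I(k,ears(y,np.array([-.0145,-.013,-.0115,.0115,.013,.0145]))).mean()),1),round(float(I(k,ears(y,np.linspace(-.006,.006,5))).mean()),1)) for y in np.arange(.18,.34,.015)])
E
python3 fit.py
```

```text
['scene'] [ 0.5311 -0.1709] -65.2
['side'] [ 0.5295 -0.1738] -87.6
['wrist'] [ 0.5284 -0.17  ] -140.4
['scene', 'side', 'wrist'] [ 0.5288 -0.1711  0.1067] -291.3
scene [(0.18, 139.9, 136.5), (0.195, 123.0, 148.0), (0.21, 103.5, 158.7), (0.225, 85.5, 167.2), (0.24, 73.3, 172.7), (0.255, 70.4, 173.9), (0.27, 77.7, 170.5), (0.285, 94.5, 163.2), (0.3, 117.7, 152.7), (0.315, 141.4, 141.3), (0.33, 160.0, 129.2)]
wrist [(0.18, 61.3, 19.0), (0.195, 50.1, 21.3), (0.21, 38.9, 24.5), (0.225, 29.7, 28.1), (0.24, 23.8, 32.1), (0.255, 20.5, 35.8), (0.27, 19.1, 38.7), (0.285, 18.7, 40.2), (0.3, 19.3, 40.5), (0.315, 20.8, 39.6), (0.33, 23.4, 37.7)]
```

The pot fit gives centre (0.529, -0.171) and yaw 0.255, so the TCP target is (0.530, -0.171) at tool yaw 0.196. I'll carry the lid over.

Emit:
{"method": "play_rows", "body": {"translation": [[0.05,-0.3,0],[0.15,-0.75,0],[0.2,-1,0],[0.2,-1,0],[0.2,-1,0],[0.18,-0.95,0],[0.12,-0.65,0],[0.045,-0.315,0]], "twist": [[0,0,0],[0,0,0],[0,0,0],[0,0,0],[0,0,0],[0,0,0],[0,0,0],[0,0,0]], "gripper": [-1,-1,-1,-1,-1,-1,-1,-1]}}

```text
time: 8.75
tool_pos: [0.5302, -0.1678, 0.4031]
ee_rot: [-3.14, -0.001, -0.051]
wrist_force: [0.5, -0.2, -6.2]
width: 0.016
finger_force: 29.9
```

Emit:
{"method": "play_rows", "body": {"translation": [[0,0,0],[0,0,0],[0,0,0],[0,0,0],[0,0,0],[0,0,0],[0,0,0]], "twist": [[0,0,-0.3],[0,0,-0.6],[0,0,-0.7],[0,0,-0.6],[0,0,-0.3],[0,0,0],[0,0,0]], "gripper": [-1,-1,-1,-1,-1,-1,-1]}}

```text
time: 9.45
tool_pos: [0.5298, -0.1716, 0.4027]
ee_rot: [3.141, 0.0, 0.194]
wrist_force: [0.0, -0.4, -5.5]
width: 0.0162
finger_force: 29.9
```

```bash
python3 - <<'E'
from h import *
obs()
a=snap('scene','s3.png')
for n in ['lid_rim','lid_tab','knob','cooker_fork']: sp(n,'scene',1)
b=snap('side','d3.png')
for n in ['lid_rim','lid_tab','knob']: sp(n,'side',1)
w=snap('wrist','w3.png');obs()
for n in ['lid_rim','lid_tab','knob']: sp(n,'wrist',1)
big=np.hstack([cv2.resize(a[100:240,150:290],(400,400),interpolation=3),cv2.resize(w[60:340,60:460],(400,400*280//400),interpolation=3).copy() if 0 else cv2.resize(w,(400,400))])
cv2.imwrite('pics/c3.png',big[:,:,::-1])
E
```

```text
{'time': 9.45, 'joint_positions': [-0.415, 0.1031, 1.3575, -0.0003, 1.681, 0.9615], 'tool_pos': [0.5298, -0.1716, 0.4027], 'ee_rot': [3.1413, 0.0002, 0.1943], 'wrist_force': [0.0371, -0.3994, -5.4523], 'wrist_torque': [0.0566, 0.0317, 0.0157], 'finger_force': 29.8566, 'width': 0.0162}
scene lid_rim [ 0.5293 -0.1712  0.1685] 0.81
scene lid_tab [ 0.4319 -0.1838  0.171 ] 0.76
scene knob [ 0.5286 -0.1738  0.1833] 0.74
scene cooker_fork [ 0.4328 -0.1945  0.1128] 0.72
side lid_rim [ 0.5281 -0.1692  0.1655] 0.79
side lid_tab [ 0.4266 -0.1903  0.1689] 0.81
side knob [ 0.5284 -0.1708 -0.0007] 0.74
{'time': 9.95, 'joint_positions': [-0.4137, 0.1029, 1.3576, 0.0, 1.6809, 0.9612], 'tool_pos': [0.53, -0.1709, 0.4027], 'ee_rot': [3.1415, -0.0001, 0.1959], 'wrist_force': [-1.0671, 0.1656, -6.6562], 'wrist_torque': [0.0695, 0.0718, 0.0381], 'finger_force': 29.8522, 'width': 0.016}
wrist lid_tab [ 0.4301 -0.1884  0.1666] 0.96
wrist knob [ 0.5293 -0.1719  0.1819] 0.81
```

View pics/c3.png

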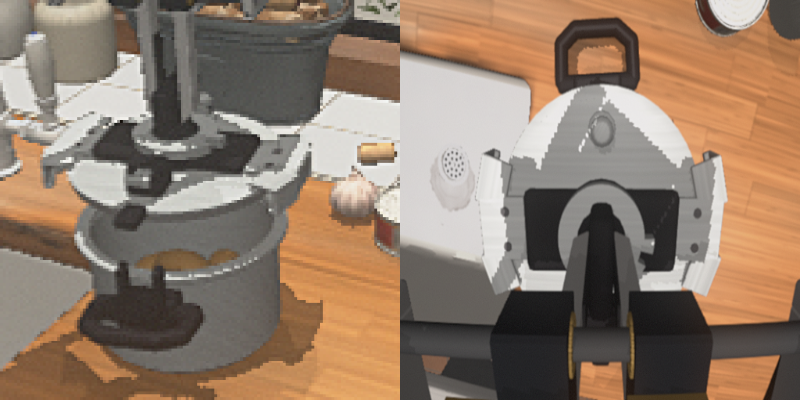

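Lid screws are now horizontal in the wrist view at about (138,204) and (381,204), so the lid has slipped about -0.06 rad relative to the bar. I'll measure that and correct it.

```bash
cat > scr.py <<'E'
from h import *
import sys
def screws(fn,zl,guess):
    im=cv2.imread('pics/'+fn);g=cv2.cvtColor(im,cv2.COLOR_BGR2GRAY).astype(float);P=[]
    for (x,y) in guess:
        x,y=int(x),int(y);w=g[y-7:y+8,x-7:x+8];m=np.clip(np.percentile(w,50)-15-w,0,None)
        yy,xx=np.mgrid[-7:8,-7:8];P.append((x+(m*xx).sum()/m.sum(),y+(m*yy).sum()/m.sum()))
    W=ray('wrist',P,zl+.018)[:,:2];print(np.round(P,1).tolist(),'centre',W.mean(0).round(4))
    for a,b in((0,1),(2,3)):
        d=W[b]-W[a];print('lid yaw',round(float(np.arctan2(d[0],-d[1])),4))
E
python3 - <<'E'
from scr import *
screws('w3.png',.1527,[(138,204),(381,204),(138,237),(378,235)])
E
```

```text
[[135.3, 202.9], [380.4, 204.4], [138.6, 236.4], [376.5, 237.7]] centre [ 0.5284 -0.1715]
lid yaw 0.1893
lid yaw 0.1895
```

Emit:
{"method": "play_rows", "body": {"translation": [[0,0,0],[0,0,0],[0,0,0],[0,0,0],[0,0,0],[0,0,0],[0,0,0],[0,0,0]], "twist": [[0,0,-0.05],[0,0,-0.1],[0,0,-0.15],[0,0,-0.15],[0,0,-0.1],[0,0,-0.1],[0,0,0],[0,0,0]], "gripper": [-1,-1,-1,-1,-1,-1,-1,-1]}}

```text
time: 10.9
tool_pos: [0.53, -0.1709, 0.4027]
ee_rot: [3.142, -0.0, 0.261]
wrist_force: [0.2, -0.0, -4.7]
width: 0.0156
finger_force: 29.8
```

```bash
python3 - <<'E'
from scr import *
snap('wrist','w4.png');obs()
screws('w4.png',.1527,[(136,203),(380,204),(138,236),(377,237)])
sp('lid_tab','wrist');snap('scene');sp('lid_tab','scene');snap('side');sp('lid_tab','side')
E
```

```text
{'time': 10.95, 'joint_positions': [-0.4138, 0.1029, 1.3576, 0.0001, 1.6809, 0.8962], 'tool_pos': [0.53, -0.1709, 0.4027], 'ee_rot': [3.1416, -0.0002, 0.2608], 'wrist_force': [1.242, -0.1204, -6.4398], 'wrist_torque': [0.0803, -0.0213, -0.0498], 'finger_force': 29.8387, 'width': 0.016}
[[135.3, 203.2], [380.3, 204.5], [137.7, 236.6], [376.8, 237.7]] centre [ 0.5284 -0.1716]
lid yaw 0.2548
lid yaw 0.2552
wrist lid_tab [ 0.431  -0.1958  0.1681] 0.85
scene lid_tab [ 0.4306 -0.1931  0.1706] 0.97
side lid_tab [ 0.4316 -0.1992  0.1673] 0.74
```

Lid yaw is 0.255 as wanted. Next is the descent, slowing near the ears.

Emit:
{"method": "play_rows", "body": {"translation": [[0,0,0.1],[0,0,0.2],[0,0,0.2],[0,0,0.2],[0,0,0.1],[0,0,0.05],[0,0,0.05],[0,0,0.05]], "twist": [[0,0,0],[0,0,0],[0,0,0],[0,0,0],[0,0,0],[0,0,0],[0,0,0],[0,0,0]], "gripper": [-1,-1,-1,-1,-1,-1,-1,-1]}}

```text
time: 12.0
tool_pos: [0.5301, -0.171, 0.365]
ee_rot: [3.141, -0.001, 0.261]
wrist_force: [-1.0, 0.3, -5.3]
width: 0.0156
finger_force: 29.8
```

Emit:
{"method": "play_rows", "body": {"translation": [[0,0,0.04],[0,0,0.04],[0,0,0.04],[0,0,0.04]], "twist": [[0,0,0],[0,0,0],[0,0,0],[0,0,0]], "gripper": [-1,-1,-1,-1]}}

```text
time: 12.4
tool_pos: [0.53, -0.1709, 0.3583]
ee_rot: [3.142, -0.0, 0.261]
wrist_force: [-0.4, 0.3, -5.1]
width: 0.0158
finger_force: 29.8
```

The TCP is below ear-top height with no contact force, so the tab appears to be between the ears. I'll continue gently.

Emit:
{"method": "play_rows", "body": {"translation": [[0,0,0.03],[0,0,0.03],[0,0,0.03],[0,0,0.03],[0,0,0]], "twist": [[0,0,0],[0,0,0],[0,0,0],[0,0,0],[0,0,0]], "gripper": [-1,-1,-1,-1,-1]}}

```text
time: 12.9
tool_pos: [0.53, -0.1709, 0.3533]
ee_rot: [-3.141, 0.0, 0.261]
wrist_force: [-0.2, 0.2, -6.2]
width: 0.0157
finger_force: 29.8
```

Emit:
{"method": "play_rows", "body": {"translation": [[0,0,0.03],[0,0,0.03],[0,0,0]], "twist": [[0,0,0],[0,0,0],[0,0,0]], "gripper": [-1,-1,-1]}}

```text
time: 13.2
tool_pos: [0.53, -0.1709, 0.3519]
ee_rot: [3.141, -0.001, 0.261]
wrist_force: [-1.1, 1.5, -2.0]
width: 0.0159
finger_force: 29.9
```

Emit:
{"method": "play_rows", "body": {"translation": [[0,0,0.025],[0,0,0],[0,0,0]], "twist": [[0,0,0],[0,0,0],[0,0,0]], "gripper": [-1,-1,-1]}}

```text
time: 13.5
tool_pos: [0.53, -0.1709, 0.3509]
ee_rot: [3.141, -0.001, 0.261]
wrist_force: [-2.2, 0.9, 1.9]
width: 0.0159
finger_force: 29.9
```

```bash
python3 - <<'E'
from scr import *
obs()
a=snap('scene','s5.png')
for n in ['lid_rim','lid_tab','cooker_fork']: sp(n,'scene',1)
w=snap('wrist','w5.png');obs()
screws('w5.png',.1,[(136,203),(380,204),(138,236),(377,237)])
big=np.hstack([cv2.resize(a[120:240,150:290],(466,400),interpolation=3),cv2.resize(w,(330,400))])
cv2.imwrite('pics/c5.png',big[:,:,::-1])
E
```

```text
{'time': 13.5, 'joint_positions': [-0.4137, 0.1185, 1.443, -0.0, 1.579, 0.8962], 'tool_pos': [0.53, -0.1709, 0.3509], 'ee_rot': [3.1409, -0.0008, 0.2609], 'wrist_force': [-2.2016, 0.8652, 1.8645], 'wrist_torque': [0.1743, 0.5438, 0.0144], 'finger_force': 29.8511, 'width': 0.0159}
scene lid_rim [ 0.5304 -0.168   0.1129] 0.75
scene lid_tab [ 0.4351 -0.1951  0.1163] 0.98
scene cooker_fork [ 0.4319 -0.1926  0.1123] 0.7
{'time': 13.75, 'joint_positions': [-0.4138, 0.1189, 1.4433, 0.0, 1.5786, 0.8962], 'tool_pos': [0.53, -0.1709, 0.3506], 'ee_rot': [3.1411, -0.0007, 0.2608], 'wrist_force': [-1.7592, 1.2847, 0.5464], 'wrist_torque': [0.2133, 0.5632, -0.0203], 'finger_force': 29.8541, 'width': 0.016}
[[135.3, 202.9], [380.4, 205.0], [137.6, 236.4], [376.6, 238.2]] centre [ 0.5283 -0.1718]
lid yaw 0.2512
lid yaw 0.2521
```

View pics/c5.png

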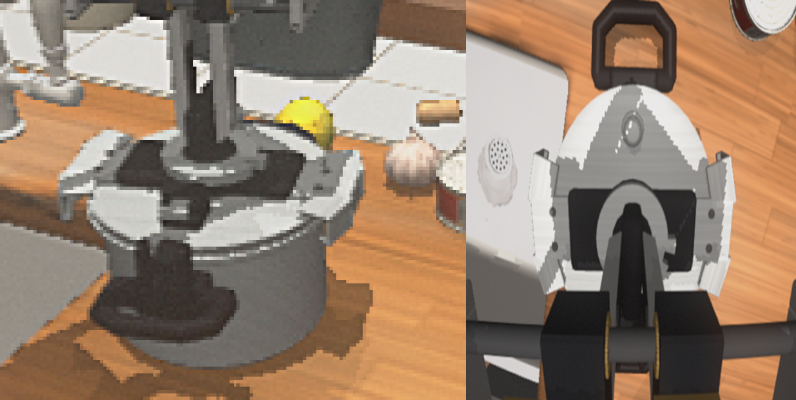

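The tab sits between the ears and the force slope is about 3 N/mm, as the seal should give. There's a small lateral load of (-2, +1) N. I'll ease the lid about 1 mm that way, then press on.

Emit:
{"method": "play_rows", "body": {"translation": [[-0.017,-0.015,0],[0,0,0],[0,0,0]], "twist": [[0,0,0],[0,0,0],[0,0,0]], "gripper": [-1,-1,-1]}}

```text
time: 14.05
tool_pos: [0.5296, -0.1707, 0.3506]
ee_rot: [3.14, -0.002, 0.261]
wrist_force: [1.4, -0.9, 1.7]
width: 0.0159
finger_force: 29.9
```

```bash
python3 - <<'E'
from h import *
obs()
E
```

```text
{'time': 14.05, 'joint_positions': [-0.4137, 0.1172, 1.4452, -0.0, 1.5766, 0.8963], 'tool_pos': [0.5296, -0.1707, 0.3506], 'ee_rot': [3.1399, -0.002, 0.2608], 'wrist_force': [1.4381, -0.8733, 1.7486], 'wrist_torque': [-0.1334, -0.0525, -0.0375], 'finger_force': 29.8534, 'width': 0.0159}
```

Emit:
{"method": "play_rows", "body": {"translation": [[0,0,0.025],[0,0,0],[0,0,0]], "twist": [[0,0,0],[0,0,0],[0,0,0]], "gripper": [-1,-1,-1]}}

```text
time: 14.35
tool_pos: [0.5295, -0.1707, 0.3499]
ee_rot: [3.14, -0.002, 0.261]
wrist_force: [3.0, -0.9, 2.9]
width: 0.0162
finger_force: 29.9
```

```bash
python3 - <<'E'
from h import *
obs()
E
```

```text
{'time': 14.35, 'joint_positions': [-0.4138, 0.1174, 1.4463, -0.0, 1.5751, 0.8963], 'tool_pos': [0.5295, -0.1707, 0.3499], 'ee_rot': [3.1399, -0.0021, 0.2607], 'wrist_force': [3.0476, -0.85, 2.8581], 'wrist_torque': [-0.1591, -0.2738, 0.0125], 'finger_force': 29.8565, 'width': 0.0162}
```

Emit:
{"method": "play_rows", "body": {"translation": [[0.005,0,0.025],[0.005,0,0.025],[0,0,0]], "twist": [[0,0,0],[0,0,0],[0,0,0]], "gripper": [-1,-1,-1]}}

```text
time: 14.65
tool_pos: [0.5297, -0.1706, 0.3485]
ee_rot: [3.14, -0.001, 0.261]
wrist_force: [0.6, -1.7, 6.9]
width: 0.0159
finger_force: 29.9
```

Emit:
{"method": "play_rows", "body": {"translation": [[0,0,0.02],[0,0,0],[0,0,0]], "twist": [[0,0,0],[0,0,0],[0,0,0]], "gripper": [-1,-1,-1]}}

```text
time: 14.95
tool_pos: [0.5297, -0.1706, 0.3482]
ee_rot: [3.139, -0.002, 0.261]
wrist_force: [-0.4, 0.1, 8.2]
width: 0.0156
finger_force: 29.9
```

Emit:
{"method": "play_rows", "body": {"translation": [[0,0,0.015],[0,0,0],[0,0,0]], "twist": [[0,0,0],[0,0,0],[0,0,0]], "gripper": [-1,-1,-1]}}

```text
time: 15.25
tool_pos: [0.5296, -0.1706, 0.3479]
ee_rot: [3.139, -0.002, 0.261]
wrist_force: [0.5, -0.4, 9.8]
width: 0.0159
finger_force: 29.9
```

Emit:
{"method": "play_rows", "body": {"translation": [[0,0,0.015],[0,0,0],[0,0,0]], "twist": [[0,0,0],[0,0,0],[0,0,0]], "gripper": [-1,-1,-1]}}

```text
time: 15.55
tool_pos: [0.5295, -0.1706, 0.3476]
ee_rot: [3.139, -0.002, 0.261]
wrist_force: [-1.3, -1.0, 9.8]
width: 0.0155
finger_force: 29.9
```

Emit:
{"method": "play_rows", "body": {"translation": [[0,0,0.015],[0,0,0],[0,0,0]], "twist": [[0,0,0],[0,0,0],[0,0,0]], "gripper": [-1,-1,-1]}}

```text
time: 15.85
tool_pos: [0.5295, -0.1705, 0.3476]
ee_rot: [3.139, -0.002, 0.261]
wrist_force: [-0.9, -0.9, 12.9]
width: 0.0161
finger_force: 29.9
```

Emit:
{"method": "play_rows", "body": {"translation": [[0,0,0.015],[0,0,0],[0,0,0]], "twist": [[0,0,0],[0,0,0],[0,0,0]], "gripper": [-1,-1,-1]}}

```text
time: 16.15
tool_pos: [0.5294, -0.1705, 0.3475]
ee_rot: [3.139, -0.003, 0.261]
wrist_force: [-2.3, 0.1, 15.6]
width: 0.0157
finger_force: 29.9
```

The lid now stands hard on the pot with about 15 N of push. I'll turn the knob clockwise about the knob axis.

Emit:
{"method": "play_rows", "body": {"translation": [[0,0.001,0],[0,0.002,0],[0,0.002,0],[0,0.002,0],[0,0.002,0],[0,0.002,0]], "twist": [[0,0,0.2],[0,0,0.4],[0,0,0.5],[0,0,0.5],[0,0,0.5],[0,0,0.4]], "gripper": [-1,-1,-1,-1,-1,-1]}}

```text
time: 16.75
tool_pos: [0.5295, -0.1708, 0.3476]
ee_rot: [3.14, -0.003, 0.01]
wrist_force: [-2.2, 0.4, 14.3]
width: 0.0157
finger_force: 30.0
```

```bash
python3 - <<'E'
from h import *
obs()
E
```

```text
{'time': 16.75, 'joint_positions': [-0.4138, 0.1181, 1.4502, -0.0003, 1.5697, 1.1474], 'tool_pos': [0.5295, -0.1708, 0.3476], 'ee_rot': [3.1399, -0.0031, 0.0096], 'wrist_force': [-2.1849, 0.441, 14.2525], 'wrist_torque': [0.2229, 0.6235, 0.2144], 'finger_force': 29.9938, 'width': 0.0157}
```

Emit:
{"method": "play_rows", "body": {"translation": [[0,0.002,0],[0,0.002,0],[0,0.002,0],[0,0.002,0],[0,0.002,0],[0,0.002,0]], "twist": [[0,0,0.5],[0,0,0.5],[0,0,0.5],[0,0,0.5],[0,0,0.5],[0,0,0.5]], "gripper": [-1,-1,-1,-1,-1,-1]}}

```text
time: 17.35
tool_pos: [0.5295, -0.1711, 0.3476]
ee_rot: [3.141, -0.003, -0.29]
wrist_force: [-3.5, -0.0, 10.7]
width: 0.0154
finger_force: 30.0
```

Emit:
{"method": "play_rows", "body": {"translation": [[0,0.002,0],[0,0.002,0],[0,0.002,0],[0,0.002,0]], "twist": [[0,0,0.4],[0,0,0.4],[0,0,0.4],[0,0,0.4]], "gripper": [-1,-1,-1,-1]}}

```text
time: 17.75
tool_pos: [0.5294, -0.1712, 0.3476]
ee_rot: [-3.141, -0.003, -0.45]
wrist_force: [-2.4, 1.7, 12.0]
width: 0.0159
finger_force: 30.0
```

```bash
python3 - <<'E'
from h import *
obs()
E
```

```text
{'time': 17.75, 'joint_positions': [-0.4149, 0.1182, 1.45, 0.0006, 1.5699, 1.6058], 'tool_pos': [0.5294, -0.1712, 0.3476], 'ee_rot': [-3.1409, -0.0034, -0.4499], 'wrist_force': [-2.3929, 1.7481, 12.0297], 'wrist_torque': [0.4134, 0.6431, 0.1446], 'finger_force': 29.9944, 'width': 0.0159}
```

The lips have slid under the flange with low torque. Turning on.

Emit:
{"method": "play_rows", "body": {"translation": [[-0.002,0.002,0.004],[0,0.002,0],[0,0.002,0],[0,0.002,0],[0,0.002,0],[0,0.002,0],[0,0.002,0],[0,0.002,0]], "twist": [[0,0,0.5],[0,0,0.5],[0,0,0.5],[0,0,0.5],[0,0,0.5],[0,0,0.5],[0,0,0.5],[0,0,0.5]], "gripper": [-1,-1,-1,-1,-1,-1,-1,-1]}}

```text
time: 18.55
tool_pos: [0.5291, -0.1716, 0.3476]
ee_rot: [-3.139, -0.003, -0.85]
wrist_force: [-1.7, 1.7, 13.3]
width: 0.0158
finger_force: 30.1
```

```bash
python3 - <<'E'
from h import *
obs()
E
```

```text
{'time': 18.55, 'joint_positions': [-0.4158, 0.1176, 1.4508, 0.0012, 1.5692, 2.0048], 'tool_pos': [0.5291, -0.1716, 0.3476], 'ee_rot': [-3.1389, -0.0032, -0.8497], 'wrist_force': [-1.6532, 1.7107, 13.2526], 'wrist_torque': [0.5543, 0.5227, 0.378], 'finger_force': 30.0739, 'width': 0.0158}
```

Emit:
{"method": "play_rows", "body": {"translation": [[0,0.001,0],[0,0.001,0],[0,0.001,0],[0,0.001,0]], "twist": [[0,0,0.3],[0,0,0.3],[0,0,0.3],[0,0,0.3]], "gripper": [-1,-1,-1,-1]}}

```text
time: 18.95
tool_pos: [0.529, -0.1716, 0.3476]
ee_rot: [-3.138, -0.002, -0.97]
wrist_force: [-1.7, 3.0, 15.2]
width: 0.0158
finger_force: 30.0
```

```bash
python3 - <<'E'
from h import *
obs()
E
```

```text
{'time': 18.95, 'joint_positions': [-0.4161, 0.1174, 1.451, 0.0016, 1.5693, 2.1248], 'tool_pos': [0.529, -0.1716, 0.3476], 'ee_rot': [-3.1382, -0.0024, -0.9701], 'wrist_force': [-1.6725, 3.0495, 15.1653], 'wrist_torque': [0.512, 0.4039, -0.0112], 'finger_force': 29.9842, 'width': 0.0158}
```

Emit:
{"method": "play_rows", "body": {"translation": [[0,0,0],[0,0,0],[0,0,0]], "twist": [[0,0,0.15],[0,0,0.15],[0,0,0]], "gripper": [-1,-1,-1]}}

```text
time: 19.25
tool_pos: [0.529, -0.1716, 0.3476]
ee_rot: [-3.138, -0.002, -0.999]
wrist_force: [-1.3, 1.3, 14.4]
width: 0.0157
finger_force: 30.0
```

```bash
python3 - <<'E'
from scr import *
obs()
a=snap('scene','s6.png')
for n in ['bolt','lid_rim','lid_tab','cooker_fork']: sp(n,'scene',1)
w=snap('wrist','w6.png')
big=np.hstack([cv2.resize(a[120:240,150:290],(466,400),interpolation=3),cv2.resize(w,(330,400))])
cv2.imwrite('pics/c6.png',big[:,:,::-1])
E
```

```text
{'time': 19.25, 'joint_positions': [-0.416, 0.1175, 1.4509, 0.0014, 1.5693, 2.1535], 'tool_pos': [0.529, -0.1716, 0.3476], 'ee_rot': [-3.1383, -0.0024, -0.9988], 'wrist_force': [-1.3365, 1.3396, 14.3667], 'wrist_torque': [0.5606, 0.5332, -0.0148], 'finger_force': 29.9895, 'width': 0.0157}Traceback (most recent call last):
  File "<stdin>", line 4, in <module>
  File "h.py", line 9, in sp
    for d in robot.spot_point(n,cam)[:k]: print(cam,n,np.round(d['centre'],4),round(d['score'],2))
             ~~~~~~~~~~~~~~~~^^^^^^^
ValueError: it knows: cooker, cooker_fork, cooker_mouth, garlic, jaw_left, knob, knob_bar, lemon, lid, lid_rim, lid_tab, peeler, seal, tuna_tin
```

Emit:
{"method": "play_rows", "body": {"translation": [[0,0,0],[0,0,0],[0,0,0]], "twist": [[0,0,0.15],[0,0,0.1],[0,0,0]], "gripper": [-1,-1,-1]}}

```text
time: 19.6
tool_pos: [0.529, -0.1716, 0.3475]
ee_rot: [-3.138, -0.002, -1.024]
wrist_force: [-1.4, 2.2, 15.1]
width: 0.0156
finger_force: 30.0
```

```bash
python3 - <<'E'
from scr import *
obs()
E
```

```text
{'time': 19.6, 'joint_positions': [-0.4161, 0.1175, 1.451, 0.0014, 1.5693, 2.1783], 'tool_pos': [0.529, -0.1716, 0.3475], 'ee_rot': [-3.1383, -0.0024, -1.0236], 'wrist_force': [-1.3872, 2.1951, 15.1477], 'wrist_torque': [0.5505, 0.3558, 0.0257], 'finger_force': 29.9913, 'width': 0.0156}
```

Emit:
{"method": "play_rows", "body": {"translation": [[0,0,0],[0,0,0],[0,0,0]], "twist": [[0,0,0.15],[0,0,0.1],[0,0,0]], "gripper": [-1,-1,-1]}}

```text
time: 19.9
tool_pos: [0.529, -0.1716, 0.3475]
ee_rot: [-3.138, -0.002, -1.048]
wrist_force: [-2.2, 2.2, 13.9]
width: 0.0159
finger_force: 30.0
```

```bash
python3 - <<'E'
from scr import *
obs()
E
```

```text
{'time': 19.9, 'joint_positions': [-0.416, 0.1175, 1.451, 0.0012, 1.5692, 2.203], 'tool_pos': [0.529, -0.1716, 0.3475], 'ee_rot': [-3.1383, -0.0024, -1.0482], 'wrist_force': [-2.2162, 2.2443, 13.9396], 'wrist_torque': [0.4967, 0.4174, 0.1541], 'finger_force': 30.0068, 'width': 0.0159}
```

Emit:
{"method": "play_rows", "body": {"translation": [[0,0,0],[0,0,0]], "twist": [[0,0,0.2],[0,0,0]], "gripper": [-1,-1]}}

```text
time: 20.1
tool_pos: [0.529, -0.1716, 0.3476]
ee_rot: [-3.138, -0.002, -1.068]
wrist_force: [-1.0, 1.4, 14.5]
width: 0.0158
finger_force: 30.1
```

```bash
python3 - <<'E'
from scr import *
obs()
a=snap('scene','s6.png')
b=snap('scene','s6b.png')
c=cv2.imread('pics/s5.png')[:,:,::-1]
f=lambda i:cv2.resize(i[155:215,175:265],(390,300),interpolation=3)
w=snap('wrist','w6.png')
big=np.hstack([f(c),f(a)])
w=cv2.resize(w,(390,292))
big=np.vstack([big,np.hstack([w,w*0])])
cv2.imwrite('pics/c6.png',big[:,:,::-1])
E
```

```text
{'time': 20.1, 'joint_positions': [-0.416, 0.1174, 1.4509, 0.0011, 1.5693, 2.2225], 'tool_pos': [0.529, -0.1716, 0.3476], 'ee_rot': [-3.1383, -0.0025, -1.0677], 'wrist_force': [-0.9691, 1.4193, 14.4935], 'wrist_torque': [0.4866, 0.5032, 0.4687], 'finger_force': 30.0936, 'width': 0.0158}
```

View pics/c6.png

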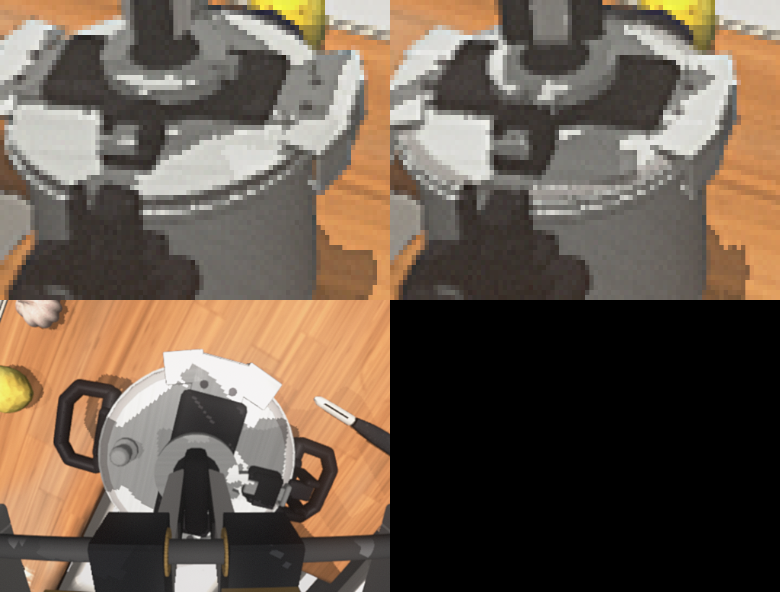

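Torque jumped to 0.47 N m at the hard stop, after vanishing at the notch, so the bolt appears to have dropped. The wrist view shows the tab between the ears at about (300,490). I'll relax the twist and push, then let go.

Emit:
{"method": "play_rows", "body": {"translation": [[0,0,0],[0,0,-0.015],[0,0,-0.015],[0,0,0]], "twist": [[0,0,-0.2],[0,0,-0.15],[0,0,0],[0,0,0]], "gripper": [-1,-1,-1,-1]}}

```text
time: 20.65
tool_pos: [0.5291, -0.1717, 0.3476]
ee_rot: [-3.139, -0.002, -1.033]
wrist_force: [-0.2, 1.7, 10.3]
width: 0.016
finger_force: 30.0
```

```bash
python3 - <<'E'
from scr import *
obs()
E
```

```text
{'time': 20.65, 'joint_positions': [-0.4161, 0.1179, 1.4504, 0.0014, 1.5701, 2.1879], 'tool_pos': [0.5291, -0.1717, 0.3476], 'ee_rot': [-3.1387, -0.0017, -1.0332], 'wrist_force': [-0.2113, 1.6556, 10.3021], 'wrist_torque': [0.4074, 0.0875, 0.1478], 'finger_force': 30.0087, 'width': 0.016}
```

Emit:
{"method": "play_rows", "body": {"translation": [[0,0,-0.01],[0,0,0]], "twist": [[0,0,-0.3],[0,0,0]], "gripper": [-1,-1]}}

```text
time: 20.85
tool_pos: [0.5291, -0.1717, 0.3477]
ee_rot: [-3.139, -0.002, -1.003]
wrist_force: [1.5, 1.4, 11.4]
width: 0.0162
finger_force: 30.0
```

```bash
python3 - <<'E'
from scr import *
obs()
E
```

```text
{'time': 20.85, 'joint_positions': [-0.4161, 0.118, 1.4501, 0.0015, 1.5706, 2.1577], 'tool_pos': [0.5291, -0.1717, 0.3477], 'ee_rot': [-3.1387, -0.0016, -1.003], 'wrist_force': [1.4753, 1.4245, 11.4017], 'wrist_torque': [0.395, 0.1672, 0.1018], 'finger_force': 29.9927, 'width': 0.0162}
```

Emit:
{"method": "play_rows", "body": {"translation": [[0,0,-0.01],[0,0,0]], "twist": [[0,0,-0.2],[0,0,0]], "gripper": [-1,-1]}}

```text
time: 21.05
tool_pos: [0.5291, -0.1717, 0.3479]
ee_rot: [-3.139, -0.001, -0.983]
wrist_force: [1.7, 0.8, 9.7]
width: 0.0157
finger_force: 30.0
```

```bash
python3 - <<'E'
from scr import *
obs()
E
```

```text
{'time': 21.05, 'joint_positions': [-0.4161, 0.118, 1.4497, 0.0016, 1.5712, 2.1381], 'tool_pos': [0.5291, -0.1717, 0.3479], 'ee_rot': [-3.1388, -0.0015, -0.9834], 'wrist_force': [1.6652, 0.755, 9.7174], 'wrist_torque': [0.342, 0.0378, -0.0133], 'finger_force': 29.987, 'width': 0.0157}
```

Emit:
{"method": "play_rows", "body": {"translation": [[0,0,0],[0,0,0]], "twist": [[0,0,-0.25],[0,0,0]], "gripper": [-1,-1]}}

```text
time: 21.25
tool_pos: [0.5292, -0.1717, 0.3479]
ee_rot: [-3.139, -0.002, -0.959]
wrist_force: [0.7, 1.8, 9.7]
width: 0.0162
finger_force: 30.0
```

```bash
python3 - <<'E'
from scr import *
obs()
E
```

```text
{'time': 21.25, 'joint_positions': [-0.4161, 0.118, 1.4496, 0.0017, 1.5712, 2.1134], 'tool_pos': [0.5292, -0.1717, 0.3479], 'ee_rot': [-3.1387, -0.0015, -0.9588], 'wrist_force': [0.6874, 1.8075, 9.7418], 'wrist_torque': [0.4016, 0.0369, -0.1743], 'finger_force': 29.9809, 'width': 0.0162}
```

Emit:
{"method": "play_rows", "body": {"translation": [[0,0,0],[0,0,0]], "twist": [[0,0,-0.25],[0,0,0]], "gripper": [-1,-1]}}

```text
time: 21.45
tool_pos: [0.5291, -0.1717, 0.3479]
ee_rot: [-3.139, -0.001, -0.935]
wrist_force: [0.3, 1.3, 10.1]
width: 0.016
finger_force: 30.2
```

```bash
python3 - <<'E'
from scr import *
obs()
E
```

```text
{'time': 21.45, 'joint_positions': [-0.4161, 0.118, 1.4496, 0.0018, 1.5712, 2.0892], 'tool_pos': [0.5291, -0.1717, 0.3479], 'ee_rot': [-3.1386, -0.0015, -0.9345], 'wrist_force': [0.2939, 1.3047, 10.1395], 'wrist_torque': [0.4319, 0.076, -0.4079], 'finger_force': 30.1801, 'width': 0.016}
```

Turning back meets a steep -0.41 N m, so the bolt bars the way and the lid is locked. I'll return to neutral, release and rise.

Emit:
{"method": "play_rows", "body": {"translation": [[0,0,-0.01],[0,0,-0.01],[0,0,-0.005],[0,0,0],[0,0,0],[0,0,0],[0,0,0],[0,0,0]], "twist": [[0,0,0.3],[0,0,0.2],[0,0,0],[0,0,0],[0,0,0],[0,0,0],[0,0,0],[0,0,0]], "gripper": [-1,-1,-1,-0.6,-0.4,-0.2,0,0.2]}}

```text
time: 22.25
tool_pos: [0.5286, -0.1719, 0.3454]
ee_rot: [3.141, 0.003, -0.984]
wrist_force: [-0.9, 0.8, -0.1]
width: 0.0472
finger_force: 0.0
```

Emit:
{"method": "play_rows", "body": {"translation": [[0,0,0],[0,0,-0.2],[0,0,-0.5],[0,0,-0.8],[0,0,-0.8],[0,0,-0.6],[0,0,-0.3],[0,0,0]], "twist": [[0,0,0],[0,0,0],[0,0,0],[0,0,0],[0,0,0],[0,0,0],[0,0,0],[0,0,0]], "gripper": [0.2,0.2,0.2,0.2,0.2,0.2,0.2,0.2]}}

```text
time: 23.05
tool_pos: [0.5289, -0.1721, 0.477]
ee_rot: [-3.139, -0.004, -0.984]
wrist_force: [0.2, 0.3, 0.1]
width: 0.0563
finger_force: 0.0
```

```bash
python3 - <<'E'
from scr import *
w=snap('wrist','w7.png');obs()
for n in ['lid_rim','lid_tab','knob_bar','cooker_fork']: sp(n,'wrist',1)
a=snap('scene','s7.png')
for n in ['lid_rim','lid_tab','cooker_fork']: sp(n,'scene',1)
cv2.imwrite('pics/c7.png',np.hstack([cv2.resize(a[140:230,160:280],(400,300),interpolation=3),cv2.resize(w,(400,300),interpolation=3)])[:,:,::-1])
E
```

```text
{'time': 23.1, 'joint_positions': [-0.4166, 0.0984, 1.2206, 0.0001, 1.8217, 2.1383], 'tool_pos': [0.5289, -0.1721, 0.475], 'ee_rot': [-3.1411, -0.0007, -0.9841], 'wrist_force': [-0.8027, -1.1248, -0.0781], 'wrist_torque': [0.0843, 0.0259, 0.04], 'finger_force': 0.0, 'width': 0.0565}
wrist lid_rim [ 0.5273 -0.1744  0.1141] 0.62
wrist lid_tab [ 0.4293 -0.1934  0.1161] 0.9
wrist knob_bar [ 0.5288 -0.1752  0.1697] 0.97
scene lid_rim [ 0.5295 -0.1696  0.1136] 0.97
scene lid_tab [ 0.4337 -0.1976  0.1156] 0.78
scene cooker_fork [ 0.4317 -0.1942  0.1166] 0.94
```

View pics/c7.png

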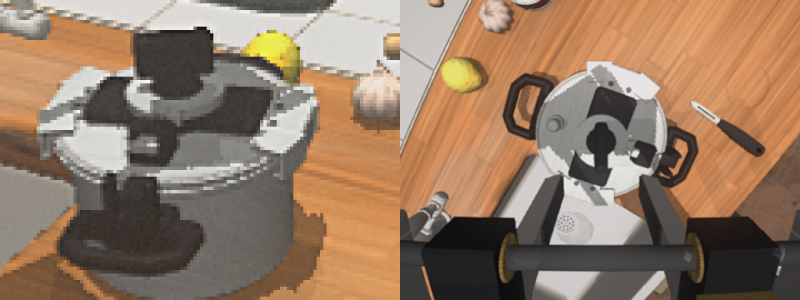

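The lid sits level on the pot with the tab between the ears, the bar across and the gripper clear of everything. I'll hand it in.

```bash
python3 -c "
from bench import robot
print(robot.close_job())"
```

```text
the job is handed in; nothing more can be done
None
```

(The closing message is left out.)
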